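# Fetch the dropper bottle from the reagent carousel

## Task

Turn the reagent carousel by its knob until the dropper bottle (the one with the pointed nozzle) stands in the middle of the gap in the wire guard, facing the arm, and let it come to rest there. Then lift the dropper bottle out of its well, keeping it upright, set it down gently without dropping it in the round steel bottle stand on the bench, and let go.

Things in the scene. Friction and masses are not known exactly. Their poses are not given: they have to be found in the camera images.
- knob (a point): Black bar knob on the axis of the grey carousel disc (274 mm diameter, top 40 mm above the bench). Bar 50 long along this point's x axis, 14 wide, 30 high; this point is its centre, 165 above the bench. Disc and knob turn together, either way, about the vertical here; friction 0.08 N m, stays where left, no detents. Three wells 120 degrees apart, centres 110 from the axis, hold one bottle each.
- dropper_mid (a point): Dropper bottle: white, body 36 mm diameter and 58 high, then a conical nozzle, 82 high in all, about 50 g, heaviest low down. This point: on its axis, 43 above its underside; z up. The carousel's other two bottles have the same white body but a flat wide cap (68 high in all). Each stands loosely in a well: floor 42, rim 60 above the bench, inside diameter 38, outside 47.
- gap_middle (a point): Fixed point 85 mm above the bench, 110 from the carousel's axis, where a bottle's middle comes when its well faces the arm, in the middle of the guard's gap; dark mark on the white plinth's rim below. x axis: level, towards the carousel's axis. Guard: flat ring of steel wire on thin posts, 129 to 135 above the bench, 77 to 150 from the axis, left out 45 degrees either side of here.
- stand_floor (a point): Bottle stand fixed to the bench: steel plate 84 by 84 by 5 mm with a round steel cup on it, inside diameter 58, outside 66, rim 18 above the bench. This point: centre of the cup's floor, 7 above the bench; z up.
Mind the look-alikes: they are no part of the job. Leave any blue or red look-alike of the part that bears dropper_mid alone. Several things look just like the part that bears stand_floor: the one meant starts nearest to the robot's base.

How it is judged:
By the outcome, as a careful person would: the job done as asked, in the order asked, and still so for the second after the job is handed in, with the robot touching nothing.
It also fails if it takes over 58 s, if anything falls off the work surface, if the arm or the gripper's body presses on something with over 40 N, if the wrist force passes 120 N, or if a joint passes its speed limit or range.

## Robot

A 7-joint arm with a two-finger parallel gripper is mounted at the origin on the work surface. World frame = base frame: x ahead of the robot, y to its left, z up, the work surface at z = 0. Lengths are in m, angles in degrees, forces in N, time in s.
With the tool pointing down it reaches from about 0.425 to 1.025 m from the base axis. Payload 9.4 kg.
Tool frame: the origin (TCP) lies on the mounting face of the last link; the fingertips stand 186 mm ahead of it and the grasp point (between the pads) lies 167 mm ahead of it; z points along the fingers, y is the direction in which the jaws open and shut (so a half turn about z gives the same grasp; the last joint's range is limited). The gripper opens to 93 mm and grips with 3 to 60 N. Pads are 15 mm wide; open, the fingers measure 128 mm over their backs; the gripper's body (75 mm by 188 mm) begins 65 mm behind the grasp point.
Start: joints at [69.173, 34.337, -0.143, 91.639, 0.103, 54.024, -4.572], TCP at [0.205, -0.695, 0.405] pointing down, gripper open.
Joint ranges: [-147.43, 147.43], [-19.82, 112.94], [-74.19, 73.91], [6.32, 146.72], [-59.91, 239.91], [6.04, 106.73], [-150.56, 150.56]. Speed limits (degrees/s): [127.2, 127.2, 172.46, 172.46, 180, 180, 180].

## Interface

Orientations are given as a 3x3 rotation matrix whose columns are the frame's x, y, z axes.
In Python, from plant import bot, camera, ticket gives the robot as it stands.
- The arm moves only by the shell command python3 -m jog 'ROWS' [FORCE]. ROWS is JSON, a list of rows, each a list of 7 numbers: the shift along the tool's x, y, z in m, then the turn, a rotation vector about the tool's x, y, z in rad, then the closure, from -1 (fully open) to 1 (shut). A call has 1 to 12 rows; each row shifts and turns the pose as measured when the row begins, along the tool's axes as they then stand; what a row does not reach is not made up. A row lasts 1/12 s, in which the tool goes at most 41.7 mm and 7.16 degrees, less where a joint would pass 70% of its speed; a pose out of reach is approached as far as the arm can. A call with a gripper value outside its range is refused whole. The fingers move at their own pace and stop on an object; FORCE is the grip in N (left out, the last holds). Time passes only in rows, so rows that do not move let the fingers close. It gives the time, the measured TCP pose, the force and the opening at its end, in the units of the state.
- bot.state(): the state, without advancing time (a new reading comes with each control period).
- camera(name): name is "scene" or "top"; returns a dict with "pixels" (420x560x3 uint8, red, green, blue), "intrinsics" (3x3 intrinsics, pixels), "dist" ([k1, k2, p1, p2, k3] as OpenCV has them; the pictures are not rectified), "origin" and "orientation" of the camera in the world. Camera axes: x right, y down, z forward; pixel columns grow to the right and rows downward; lengths in m; the calibration is good to about 2 mm. A picture is of the moment at which its call begins. There is no depth.
- ticket.sign_off(): hands the job in, once; it reports no verdict.
The state is a dict: "clock": time; "joint_positions": joint angles; "joint_vel": joint speeds; "effort": joint torques, N m; "ee_pos": TCP position; "tool_rot": TCP orientation; "ft_force": force on the tool from outside, world axes, zero at the start; "wrist_torque": the same for the moment, N m; "grip_width": finger opening in m.
Only numpy, scipy, OpenCV 4.12 (cv2) and the standard library are available. Lean on these libraries where they do the work, as an engineer would, in place of code of your own. Each camera call takes 0.05 s, during which the arm holds its last target. There are 200 camera calls.

## Working session

There is one attempt and no reset: what is moved stays moved. The work goes in short steps, Python scripts to look and compute and a shell command to move; the robot and the scene stay as the last step left them, time stands still between calls to the robot, and variables do not carry over. Pictures are saved under pics/ and viewed, about 8 in all and at most 12, crops included, and the job is handed in when it is done.

```bash
ls; mkdir -p pics; python3 - <<'E'
from plant import bot,camera
import cv2,numpy as np
for n in("scene","top"):
    c=camera(n); cv2.imwrite(f"pics/{n}0.png",c["pixels"][:,:,::-1])
    print(n,c["intrinsics"],c["dist"],c["origin"],c["orientation"])
s=bot.state();print(s)
E
```

```text
pics
scene [[545.26569039   0.         281.99605839]
 [  0.         545.26569039 207.62198391]
 [  0.           0.           1.        ]] [-0.1467425  0.         0.         0.         0.       ] [1.1985262  0.27340375 1.17359563] [[-0.34067193  0.77384614 -0.53395205]
 [ 0.94007325  0.27172091 -0.20598551]
 [-0.01431515 -0.57212751 -0.82003974]]
top [[386.83668099   0.         282.25310655]
 [  0.         386.83668099 209.2816474 ]
 [  0.           0.           1.        ]] [-0.09099482  0.          0.          0.          0.        ] [ 0.34770695 -0.01824876  1.19488777] [[ 5.99545263e-04 -9.81930702e-01  1.89239892e-01]
 [-9.99778744e-01  3.39042511e-03  2.07597620e-02]
 [-2.10262514e-02 -1.89210468e-01 -9.81711412e-01]]
{'clock': 0.1, 'joint_positions': array([69.17259351, 34.38165831, -0.14552587, 91.67373587,  0.1063782 ,
       54.02396739, -4.57335989]), 'joint_vel': array([ 0.01763412, -0.06778162, -0.00251885, -0.11241099,  0.06677055,
       -0.02465864, -0.02510669]), 'effort': array([ 4.60196563e-03, -7.66544151e+01,  1.50153480e+00, -2.52933562e+01,
       -5.23479923e-02,  1.37002111e-02,  6.68184475e-05]), 'ee_pos': array([ 0.20505402, -0.69523329,  0.40394074]), 'tool_rot': array([[ 9.59132601e-01,  2.82956433e-01, -5.58085493e-04],
       [ 2.82956928e-01, -9.59131780e-01,  1.26701250e-03],
       [-1.76768195e-04, -1.37314715e-03, -9.99999042e-01]]), 'ft_force': array([-0.03810814,  0.0061987 , -0.35416394]), 'wrist_torque': array([-0.04990608, -0.03676462, -0.00659906]), 'grip_width': 0.0926655085195337}
```

View pics/top0.png

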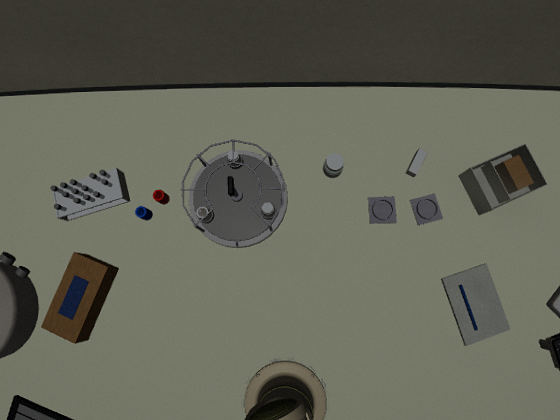

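View pics/scene0.png

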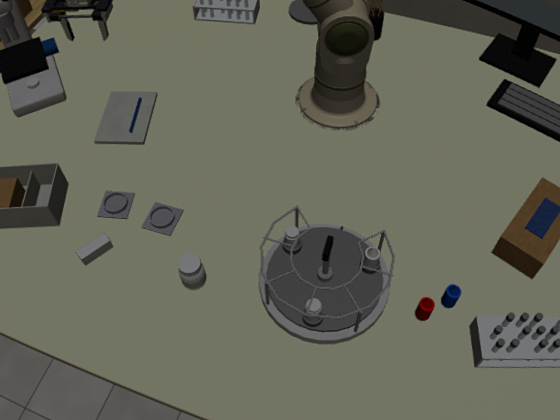

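The top view shows the carousel with its axis at about (236,195). There are two stands, at (382,209) and (427,208), and the one at 382 looks nearer to the base. I'll enlarge both views and measure.

```bash
cat > h.py <<'E'
import cv2,numpy as np
from plant import bot,camera
def back(c,uv,z):
    p=cv2.undistortPoints(np.array([[uv]],float),c["intrinsics"],np.array(c["dist"]))[0,0]
    d=np.array(c["orientation"])@[p[0],p[1],1]; o=np.array(c["origin"])
    return o+d*(z-o[2])/d[2]
def proj(c,P):
    R=np.array(c["orientation"]);r,_=cv2.Rodrigues(R.T)
    return cv2.projectPoints(np.atleast_2d(np.array(P,float)),r,-R.T@np.array(c["origin"]),c["intrinsics"],np.array(c["dist"]))[0][:,0]
def crop(c,u0,v0,u1,v1,k):
    return cv2.resize(np.ascontiguousarray(c["pixels"][v0:v1,u0:u1,::-1]),None,fx=k,fy=k,interpolation=cv2.INTER_CUBIC)
E
python3 - <<'E'
from h import *
t=camera("top");s=camera("scene")
a=crop(t,178,135,293,250,3.4);b=crop(s,255,195,400,340,2.7)
d=crop(t,362,185,447,230,3.4)
W=np.zeros((600,800,3),np.uint8);W[:a.shape[0],:a.shape[1]]=a;W[:b.shape[0],400:400+b.shape[1]]=b;W[400:400+d.shape[0],:d.shape[1]]=d
e=crop(s,90,180,190,240,3);W[400:400+e.shape[0],400:400+e.shape[1]]=e
W=cv2.convertScaleAbs(W,alpha=1.5)
cv2.imwrite("pics/c1.png",W)
for uv in((382,209),(427,208)):
    p=back(t,uv,.018);print("stand top",p,np.hypot(p[0],p[1]))
for uv in((162,217),(116,203)):
    p=back(s,uv,.018);print("stand scene",p,np.hypot(p[0],p[1]))
E
```

```text
stand top [ 0.57439127 -0.30277701  0.018     ] 0.6493067441494305
stand top [ 0.57708015 -0.44460681  0.018     ] 0.7284893361409448
stand scene [ 0.57650902 -0.29919701  0.018     ] 0.6495240568101144
stand scene [ 0.57786542 -0.43727543  0.018     ] 0.7246642308173217
```

View pics/c1.png

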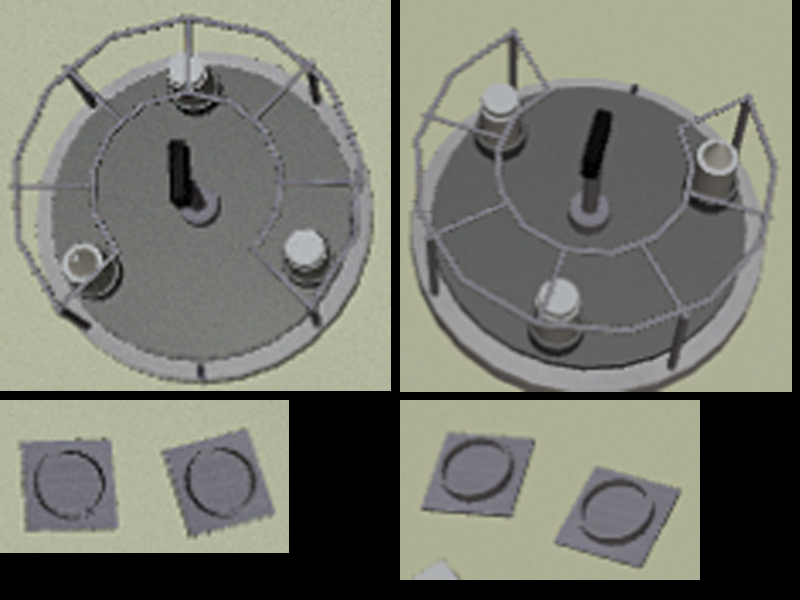

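The dropper is the left bottle, with its cone visible inside the shoulder ring, at top pixel (202,212). The other two, at (234,156) and (268,208), have flat caps. The stand meant is the one at top (382,209): it is 0.649 m from the base, the other 0.727 m. Next are the axis, knob yaw and bottle angles.

```bash
cat >> h.py <<'E'
from scipy.optimize import minimize
def box(cx,cy,yaw):
    R=np.array([[np.cos(yaw),-np.sin(yaw)],[np.sin(yaw),np.cos(yaw)]])
    return np.array([[*(np.array([cx,cy])+R@[a*.025,b*.007]),.165+g*.015] for a in(-1,1) for b in(-1,1) for g in(-1,1)])
def knobfit(cams,cx,cy,r=40):
    ms=[]
    for c in cams:
        u,v=proj(c,[[cx,cy,.165]])[0].astype(int); g=c["pixels"].max(2)
        m=np.zeros(g.shape,bool); m[v-r:v+r,u-r:u+r]=g[v-r:v+r,u-r:u+r]<32
        n,l,st,_=cv2.connectedComponentsWithStats(m.astype(np.uint8)); 
        k=1+np.argmax(st[1:,4]); ms.append(l==k)
    def cost(x):
        s=0
        for c,m in zip(cams,ms):
            q=np.zeros(m.shape,np.uint8); h=cv2.convexHull(proj(c,box(*x)).astype(np.float32))
            cv2.fillConvexPoly(q,np.round(h*16).astype(np.int32),1,shift=4)
            s+=1-(m&(q>0)).sum()/(m|(q>0)).sum()
        return s
    b=min((cost((cx,cy,y)),y) for y in np.radians(np.arange(0,180,3)))
    r_=minimize(cost,(cx,cy,b[1]),method="Nelder-Mead",options=dict(initial_simplex=[(cx,cy,b[1]),(cx+.004,cy,b[1]),(cx,cy+.004,b[1]),(cx,cy,b[1]+.06)]))
    return r_.x[:2],np.degrees(r_.x[2]),r_.fun/len(cams),[m.sum() for m in ms]
E
python3 - <<'E'
from h import *
t=camera("top");s=camera("scene")
A=lambda x,y:(178+x/3.4,135+y/3.4); B=lambda x,y:(255+(x-400)/2.7,195+y/2.7)
for c,pts,m in((t,[A(*q) for q in((82,262),(305,248),(188,68))],A(200,372)),(s,[B(*q) for q in((718,157),(502,100),(561,297))],B(634,89))):
    P=np.array([back(c,p,z) for p,z in zip(pts,(.100,.110,.110))])[:,:2]
    M=2*(P[1:]-P[0]);o=np.linalg.solve(M,(P[1:]**2).sum(1)-(P[0]**2).sum())
    print("bottles",P.round(4).tolist(),"axis",o,"r",np.hypot(*(P-o).T),"ang",np.degrees(np.arctan2(*(P-o).T[::-1])))
    mk=back(c,m,.02);d=mk[:2]-o;print("mark",mk,"ang",np.degrees(np.arctan2(d[1],d[0])),np.hypot(*d),"toarm",np.degrees(np.arctan2(-o[1],-o[0])))
for cs in([t,s],[t],[s]): print(knobfit(cs,*o))
E
```

```text
bottles [[0.5514, 0.2376], [0.5609, 0.0463], [0.7207, 0.1495]] axis [0.61056524 0.14468522] r [0.11019075 0.11019075 0.11019075] ang [ 122.50282808 -116.79834225    2.48558073]
mark [0.46539743 0.14530899 0.02      ] ang 179.75380855898777 0.14516915267282055 toarm -166.66856833015999
bottles [[0.5497, 0.2415], [0.5623, 0.0531], [0.72, 0.1575]] axis [0.61094518 0.15096835] r [0.10928487 0.10928487 0.10928487] ang [ 124.0555277  -116.42715541    3.4306665 ]
mark [0.45630424 0.14647996 0.02      ] ang -178.33747807598886 0.15470606598247882 toarm -166.11991094310966
(array([0.611919  , 0.14720532]), np.float64(9.816238153858324), np.float64(0.2754019468445806), [np.int64(133), np.int64(167)])
(array([0.61481493, 0.14355993]), np.float64(180.20520098605098), np.float64(0.2647058823529411), [np.int64(133)])
(array([0.6107199, 0.1477503]), np.float64(8.42627172864188), np.float64(0.24090909090909096), [np.int64(167)])
```

```bash
R='[0.026,-0.029,0,0,0,0,-1]'; python3 -m jog '[[0.026,-0.029,0,0,0,0,-1],[0.026,-0.029,0,0,0,0,-1],[0.026,-0.029,0,0,0,0,-1],[0.026,-0.029,0,0,0,0,-1],[0.026,-0.029,0,0,0,0,-1],[0.026,-0.029,0,0,0,0,-1],[0.026,-0.029,0,0,0,0,-1],[0.026,-0.029,0,0,0,0,-1],[0.026,-0.029,0,0,0,0,-1],[0.026,-0.029,0,0,0,0,-1],[0.026,-0.029,0,0,0,0,-1],[0.026,-0.029,0,0,0,0,-1]]'
python3 - <<'E'
from h import *
t=camera("top")
o=np.array([.611,.147])
A=lambda x,y:(178+x/3.4,135+y/3.4)
for q in((115,255),(60,315),(253,250),(318,315)):
    p=back(t,A(*q),.132);d=p[:2]-o;print(p,np.hypot(*d),np.degrees(np.arctan2(d[1],d[0])))
cv2.imwrite("pics/k1.png",cv2.convertScaleAbs(np.hstack([crop(t,212,160,262,220,8),crop(camera("scene"),300,220,350,280,8)]),alpha=1.8))
E
```

```text
clock: 1.3
ee_pos: [0.4085, -0.264, 0.4018]
tool_rot: [[0.964, 0.267, -0.001], [0.267, -0.964, -0.006], [-0.002, 0.006, -1.0]]
ft_force: [1.3, -0.1, -0.4]
grip_width: 0.0928
[0.551219   0.20269578 0.132     ] 0.08170549250872915 137.02610584901518
[0.50106082 0.24675649 0.132     ] 0.14845194587015478 137.7800654630038
[0.55503366 0.08798347 0.132     ] 0.08133376537852231 -133.4804525735037
[0.50077999 0.03397036 0.132     ] 0.1578738422890291 -134.278960490664
```

View pics/k1.png

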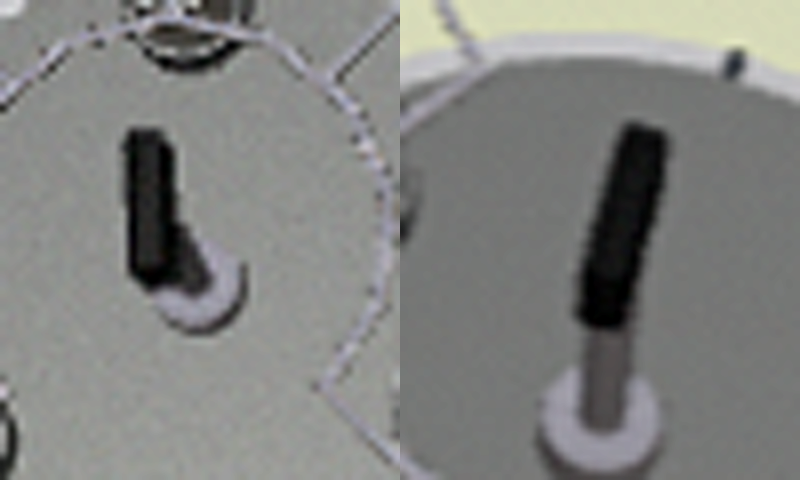

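```bash
python3 -m jog '[[0.0254,-0.0285,0,0,0,0,-1],[0.0254,-0.0285,0,0,0,0,-1],[0.0254,-0.0285,0,0,0,0,-1],[0.0254,-0.0285,0,0,0,0,-1],[0.0254,-0.0285,0,0,0,0,-1],[0.0254,-0.0285,0,0,0,0,-1],[0.0254,-0.0285,0,0,0,0,-1],[0.0254,-0.0285,0,0,0,0,-1],[0.0254,-0.0285,0,0,0,0,-1],[0.0254,-0.0285,0,0,0,0,-1],[0.0254,-0.0285,0,0,0,0,-1],[0.0254,-0.0285,0,0,0,0,-1]]'; python3 -m jog '[[0,0,0,0,0,0.11,-1],[0,0,0,0,0,0.11,-1],[0,0,0,0,0,0,-1],[0,0,0,0,0,0,-1]]'; python3 -c "
from plant import bot;print(bot.state()['joint_positions'])"
```

```text
clock: 2.4
ee_pos: [0.6171, 0.1535, 0.4009]
tool_rot: [[0.966, 0.259, 0.004], [0.259, -0.966, -0.011], [0.001, 0.011, -1.0]]
ft_force: [0.6, -0.8, 0.5]
grip_width: 0.0931
clock: 2.73
ee_pos: [0.6206, 0.1626, 0.3994]
tool_rot: [[0.999, 0.047, 0.005], [0.047, -0.999, -0.007], [0.005, 0.007, -1.0]]
ft_force: [-0.2, -0.6, -0.5]
grip_width: 0.093
[ -18.55622257   28.81198988   -1.94464033  103.46113426    1.9083777
   47.60659814 -108.85354537]
```

```bash
python3 -m jog '[[-0.0107,0.0145,0,0.007,-0.005,0,-1],[0,0,0.01,0,0,0,-1],[0,0,0.015,0,0,0,-1],[0,0,0.01,0,0,0,-1],[0,0,0,0,0,0,-1],[0,0,0,0,0,0,-1]]'; python3 - <<'E'
from h import *
cv2.imwrite("pics/k2.png",cv2.convertScaleAbs(crop(camera("scene"),250,120,410,300,3.3),alpha=1.8))
E
```

```text
clock: 3.23
ee_pos: [0.6108, 0.1424, 0.3632]
tool_rot: [[0.998, 0.058, 0.001], [0.058, -0.998, -0.001], [0.001, 0.001, -1.0]]
ft_force: [-0.1, 0.0, 0.5]
grip_width: 0.0929
```

View pics/k2.png

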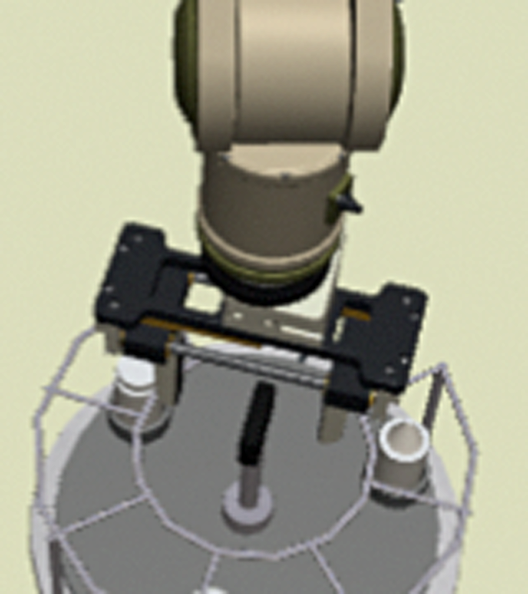

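```bash
python3 -m jog '[[0,-0.0046,0.011,0,0,0,-1],[0,0,0.012,0,0,0,-1],[0,0,0.008,0,0,0,-1],[0,0,0,0,0,0,-1],[0,0,0,0,0,0,0.2]]' 8; python3 -m jog '[[0,0,0,0,0,0,1],[0,0,0,0,0,0,1],[0,0,0,0,0,0,1],[0,0,0,0,0,0,1],[0,0,0,0,0,0,1],[0,0,0,0,0,0,1]]' 8
```

```text
clock: 3.7
ee_pos: [0.611, 0.1481, 0.3299]
tool_rot: [[0.998, 0.059, 0.003], [0.059, -0.998, -0.0], [0.003, 0.0, -1.0]]
ft_force: [0.6, -0.0, 0.5]
grip_width: 0.0898
clock: 4.2
ee_pos: [0.6112, 0.1484, 0.3306]
tool_rot: [[0.998, 0.06, 0.004], [0.06, -0.998, -0.0], [0.004, 0.0, -1.0]]
ft_force: [0.2, 0.4, 0.2]
grip_width: 0.0507
```

```bash
python3 -m jog '[[0,0,0,0,0,0,1],[0,0,0,0,0,0,1],[0,0,0,0,0,0,1],[0,0,0,0,0,0,1],[0,0,0,0,0,0,1],[0,0,0,0,0,0,1],[0,0,0,0,0,0,1],[0,0,0,0,0,0,1],[0,0,0,0,0,0,1]]' 20
```

```text
clock: 4.95
ee_pos: [0.6114, 0.1476, 0.3312]
tool_rot: [[0.998, 0.059, 0.005], [0.059, -0.998, -0.001], [0.004, 0.001, -1.0]]
ft_force: [0.3, -1.1, 1.7]
grip_width: 0.0141
```

```bash
python3 -m jog '[[0,0,0,0,0,-0.03,1],[0,0,0,0,0,-0.06,1],[0,0,0,0,0,-0.09,1],[0,0,0,0,0,-0.09,1],[0,0,0,0,0,-0.09,1],[0,0,0,0,0,-0.09,1],[0,0,0,0,0,-0.09,1],[0,0,0,0,0,-0.09,1],[0,0,0,0,0,-0.09,1],[0,0,0,0,0,-0.06,1],[0,0,0,0,0,-0.03,1],[0,0,0,0,0,0,1]]'
```

```text
clock: 5.95
ee_pos: [0.6107, 0.1489, 0.3312]
tool_rot: [[0.601, 0.799, 0.003], [0.799, -0.601, 0.001], [0.003, 0.002, -1.0]]
ft_force: [-0.3, -0.4, 0.6]
grip_width: 0.0135
```

```bash
python3 -m jog '[[0,0,0,0,0,0,1],[0,0,0,0,0,0,1],[0,0,0,0,0,0,1]]'; python3 - <<'E'
from h import *
R=bot.state()["tool_rot"];print(np.degrees(np.arctan2(R[1,0],R[0,0])))
t=camera("top");s=camera("scene")
W=np.zeros((600,800,3),np.uint8)
a=crop(t,180,190,300,260,4);W[:280,:480]=a
b=crop(s,270,190,400,270,4);W[280:600,:520]=b
cv2.imwrite("pics/r1.png",cv2.convertScaleAbs(W,alpha=1.6))
E
```

```text
clock: 6.2
ee_pos: [0.6107, 0.1488, 0.3312]
tool_rot: [[0.602, 0.799, 0.003], [0.799, -0.602, 0.002], [0.003, 0.002, -1.0]]
ft_force: [-0.6, -0.3, -0.4]
grip_width: 0.0139
53.0047238223148
```

View pics/r1.png

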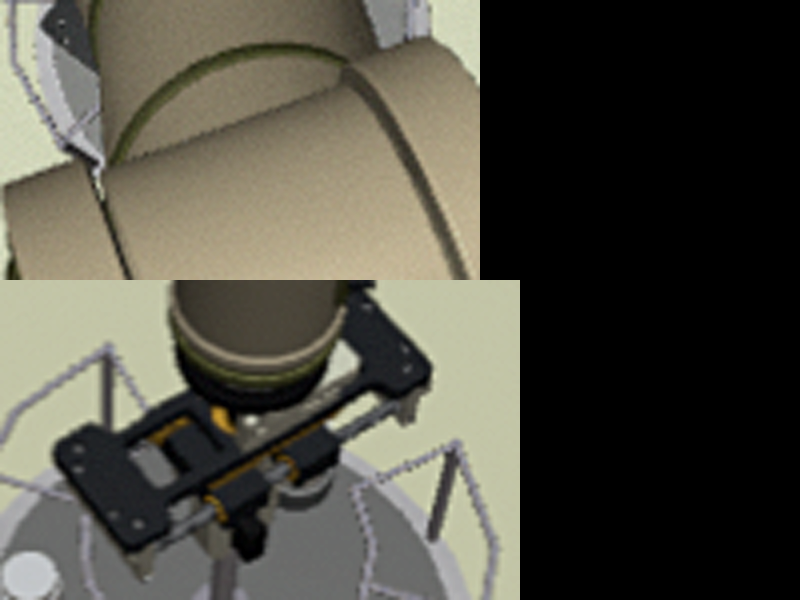

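```bash
python3 -m jog '[[0,0,0,0,0,-0.05,1],[0,0,0,0,0,-0.05,1],[0,0,0,0,0,-0.033,1],[0,0,0,0,0,0,1],[0,0,0,0,0,0,1],[0,0,0,0,0,0,1]]';  python3 -m jog '[[0,0,0,0,0,0,-1],[0,0,0,0,0,0,-1],[0,0,0,0,0,0,-1],[0,0,0,0,0,0,-1],[0,0,0,0,0,0,-1],[0,0,0,0,0,0,-1],[0,0,-0.02,0,0,0,-1],[0,0,-0.03,0,0,0,-1],[0,0,-0.03,0,0,0,-1],[0,0,-0.02,0,0,0,-1],[0,0,0,0,0,0,-1]]'
```

```text
clock: 6.8
ee_pos: [0.6105, 0.1491, 0.3312]
tool_rot: [[0.489, 0.872, 0.003], [0.872, -0.489, 0.001], [0.002, 0.002, -1.0]]
ft_force: [0.1, -1.0, -0.2]
grip_width: 0.014
clock: 7.72
ee_pos: [0.6099, 0.1496, 0.4331]
tool_rot: [[0.49, 0.872, -0.002], [0.872, -0.49, -0.0], [-0.001, -0.001, -1.0]]
ft_force: [0.4, 0.3, 0.2]
grip_width: 0.0825
```

```bash
python3 -m jog '[[-0.026,0.0147,0,0,0,0,-1],[-0.026,0.0147,0,0,0,0,-1],[-0.026,0.0147,0,0,0,0,-1],[-0.026,0.0147,0,0,0,0,-1],[-0.026,0.0147,0,0,0,0,-1],[-0.026,0.0147,0,0,0,0,-1],[-0.026,0.0147,0,0,0,0,-1],[-0.026,0.0147,0,0,0,0,-1],[-0.026,0.0147,0,0,0,0,-1],[-0.026,0.0147,0,0,0,0,-1],[0,0,0,0,0,0,-1]]'; python3 - <<'E'
from h import *
t=camera("top");s=camera("scene")
np.savez("m.npz",t=t["pixels"],s=s["pixels"])
W=np.zeros((600,800,3),np.uint8)
a=crop(t,180,135,295,255,3.4);W[:a.shape[0],:a.shape[1]]=a
b=crop(s,255,195,400,340,2.7);W[:b.shape[0],400:400+b.shape[1]]=b
d=crop(t,215,210,265,250,4.8);W[408:600,:240]=d
cv2.imwrite("pics/r2.png",cv2.convertScaleAbs(W,alpha=1.6))
E
```

```text
clock: 8.63
ee_pos: [0.6099, -0.1596, 0.4274]
tool_rot: [[0.484, 0.875, -0.003], [0.875, -0.484, 0.002], [0.001, -0.003, -1.0]]
ft_force: [0.4, -0.6, 0.2]
grip_width: 0.0929
```

View pics/r2.png

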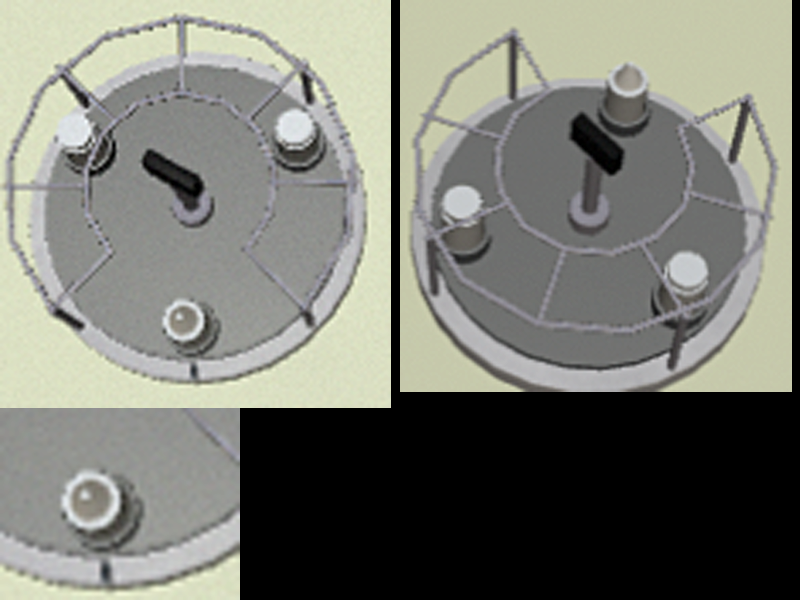

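The dropper with its cone now stands in the gap, at top-crop (184,320), just above the mark at (194,372). I'll measure its bearing against the gap's.

```bash
python3 - <<'E'
from h import *
t=camera("top");s=camera("scene")
A=lambda x,y:(180+x/3.4,135+y/3.4); B=lambda x,y:(255+(x-400)/2.7,195+y/2.7)
ang=lambda d:np.degrees(np.arctan2(d[1],d[0]))%360
T=dict(b=[(234.17,229.4),A(296,128),A(75,132)],g=[A(*q) for q in((110,253),(55,313),(246,247),(309,315))],m=(237.1,244.2),tip=A(182,321))
S=dict(b=[B(628,85),B(463,203),B(688,270)],g=[B(*q) for q in((681,128),(746,100),(552,90),(513,33))],m=B(634,89),tip=B(628,67))
for c,D in((t,T),(s,S)):
    P=np.array([back(c,p,z) for p,z in zip(D["b"],(.1,.11,.11))])[:,:2]
    M=2*(P[1:]-P[0]);o=np.linalg.solve(M,(P[1:]**2).sum(1)-(P[0]**2).sum())
    print("axis",o,"r",np.hypot(*(P[0]-o)),"bottle ang",[ang(p-o).round(1) for p in P],P[0])
    G=[back(c,q,.132)[:2] for q in D["g"]]
    print(" guard",[(ang(g-o).round(1),np.hypot(*(g-o)).round(3)) for g in G],"mid",np.mean([ang(g-o) for g in G]))
    for z in(.0,.02,.036): m=back(c,D["m"],z)[:2];print(" mark",z,m,ang(m-o).round(2),np.hypot(*(m-o)).round(3))
    print(" tip",back(c,D["tip"],.124), ang(back(c,D["tip"],.124)[:2]-o))
E
```

```text
axis [0.61041998 0.14404481] r 0.10992380885514558 bottle ang [np.float64(180.7), np.float64(300.2), np.float64(61.0)] [0.50050389 0.14274151]
 guard [(np.float64(135.2), np.float64(0.081)), (np.float64(136.8), np.float64(0.148)), (np.float64(226.6), np.float64(0.077)), (np.float64(224.6), np.float64(0.154))] mid 180.78437916902334
 mark 0.0 [0.46806063 0.14724378] 178.71 0.142
 mark 0.02 [0.46604615 0.14447377] 179.83 0.144
 mark 0.036 [0.46443457 0.14225776] 180.7 0.146
 tip [0.49712334 0.14101834 0.124     ] 181.53016625756078
axis [0.61371569 0.15015914] r 0.10818452767935405 bottle ang [np.float64(180.5), np.float64(299.5), np.float64(62.0)] [0.5055355  0.14919037]
 guard [(np.float64(137.5), np.float64(0.083)), (np.float64(136.5), np.float64(0.146)), (np.float64(222.4), np.float64(0.083)), (np.float64(225.0), np.float64(0.15))] mid 180.34454374117755
 mark 0.0 [0.44343627 0.14427947] 181.98 0.17
 mark 0.02 [0.45630424 0.14647996] 181.34 0.157
 mark 0.036 [0.46659862 0.14824035] 180.75 0.147
 tip [0.50341449 0.14674658 0.124     ] 181.77208500627268
```

The bearings agree: bottle 180.7° and 180.5°, mark 180.7° in both cameras (at radius 146 mm), guard middle 180.8° and 180.3°. It is centred to within about 0.5° and at rest. Next is the bottle pickup.

```bash
python3 -m jog '[[0,0,0,0,0,0.105,-1],[0,0,0,0,0,0.105,-1],[0,0,0,0,0,0.105,-1],[0,0,0,0,0,0.105,-1],[0,0,0,0,0,0.105,-1],[0,0,0,0,0,0.105,-1],[0,0,0,0,0,0.105,-1],[0,0,0,0,0,0.105,-1],[0,0,0,0,0,0.105,-1],[0,0,0,0,0,0.105,-1],[0,0,0,0,0,0,-1],[0,0,0,0,0,0,-1]]';  python3 -m jog '[[-0.0109,-0.0305,0,0,0,0,-1],[-0.0109,-0.0305,0,0,0,0,-1],[-0.0109,-0.0305,0,0,0,0,-1],[-0.0109,-0.0305,0,0,0,0,-1],[-0.0109,-0.0305,0,0,0,0,-1],[-0.0109,-0.0305,0,0,0,0,-1],[-0.0109,-0.0305,0,0,0,0,-1],[-0.0109,-0.0305,0,0,0,0,-1],[-0.0109,-0.0305,0,0,0,0,-1],[-0.0109,-0.0305,0,0,0,0,-1],[0,0,0,0,0,0,-1],[0,0,0,0,0,0,-1]]'
```

```text
clock: 9.83
ee_pos: [0.6126, -0.127, 0.4277]
tool_rot: [[1.0, 0.009, -0.001], [0.009, -1.0, 0.014], [-0.001, -0.014, -1.0]]
ft_force: [-0.4, 0.8, -0.7]
grip_width: 0.0929
clock: 10.83
ee_pos: [0.4864, 0.1961, 0.432]
tool_rot: [[0.998, 0.068, 0.002], [0.068, -0.998, 0.017], [0.004, -0.016, -1.0]]
ft_force: [0.3, -0.7, 0.3]
grip_width: 0.0929
```

```bash
python3 -m jog '[[0.006,0.025,0,-0.009,-0.001,0.028,-1],[0.006,0.025,0,-0.008,-0.001,0.028,-1],[0,0,0,0,0,0,-1],[0,0,0,0,0,0,-1],[0,0,0,0,0,0,-1]]'
```

```text
clock: 11.25
ee_pos: [0.5012, 0.1467, 0.4316]
tool_rot: [[1.0, 0.027, 0.002], [0.027, -1.0, 0.0], [0.002, 0.0, -1.0]]
ft_force: [0.6, 0.5, -0.9]
grip_width: 0.0932
```

```bash
python3 -m jog '[[0,0,0.01,0,0,0.015,-1],[0,0,0.02,0,0,0,-1],[0,0,0.025,0,0,0,-1],[0,0,0.02,0,0,0,-1],[0,0,0.015,0,0,0,-1],[0,0,0.005,0,0,0,-1],[0,0,0,0,0,0,-1]]'; python3 - <<'E'
from h import *
cv2.imwrite("pics/b1.png",cv2.convertScaleAbs(crop(camera("scene"),280,140,420,270,4),alpha=1.6))
E
```

```text
clock: 11.83
ee_pos: [0.5007, 0.1496, 0.3309]
tool_rot: [[1.0, 0.015, 0.004], [0.015, -1.0, 0.004], [0.004, -0.004, -1.0]]
ft_force: [-0.2, 0.3, 0.6]
grip_width: 0.0926
```

View pics/b1.png

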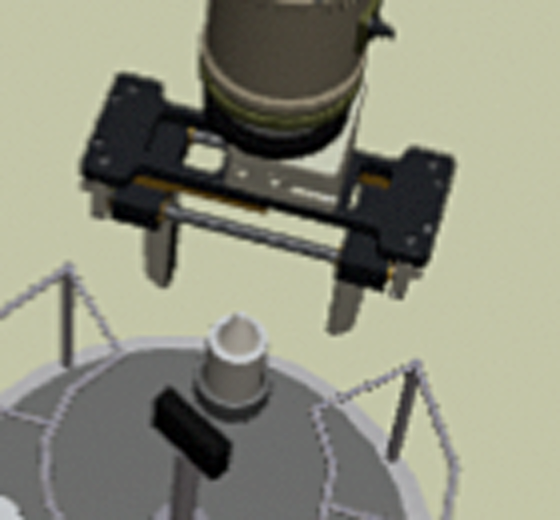

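The fingers straddle the bottle, clear of the guard ends. Going down to grasp height.

```bash
python3 -m jog '[[0,0.003,0.01,-0.003,0.003,0,-1],[0,0,0.018,0,0,0,-1],[0,0,0.02,0,0,0,-1],[0,0,0.015,0,0,0,-1],[0,0,0.01,0,0,0,-1],[0,0,0.004,0,0,0,-1],[0,0,0,0,0,0,-1]]'
```

```text
clock: 12.47
ee_pos: [0.5041, 0.149, 0.2573]
tool_rot: [[1.0, 0.017, 0.018], [0.017, -1.0, 0.006], [0.019, -0.005, -1.0]]
ft_force: [0.3, 0.1, -0.1]
grip_width: 0.0929
```

```bash
python3 -m jog '[[-0.003,0.002,0.004,-0.006,-0.018,0,-1],[0,0,0,0,0,0,-1],[0,0,0,0,0,0,-1]]'
```

```text
clock: 12.72
ee_pos: [0.5015, 0.1471, 0.2548]
tool_rot: [[1.0, 0.017, 0.001], [0.017, -1.0, -0.0], [0.001, 0.0, -1.0]]
ft_force: [-0.5, 0.5, -0.4]
grip_width: 0.0931
```

```bash
python3 -m jog '[[0,0,0.0025,0,0,0,-1],[0,0,0,0,0,0,1],[0,0,0,0,0,0,1],[0,0,0,0,0,0,1],[0,0,0,0,0,0,1],[0,0,0,0,0,0,1],[0,0,0,0,0,0,1],[0,0,0,0,0,0,1],[0,0,0,0,0,0,1],[0,0,0,0,0,0,1],[0,0,0,0,0,0,1],[0,0,0,0,0,0,1]]' 10; python3 -m jog '[[0,0,0,0,0,0,1],[0,0,0,0,0,0,1]]'
```

```text
clock: 13.72
ee_pos: [0.502, 0.147, 0.2539]
tool_rot: [[1.0, 0.016, 0.004], [0.016, -1.0, 0.001], [0.004, -0.001, -1.0]]
ft_force: [-0.2, 0.4, 0.4]
grip_width: 0.0359
clock: 13.88
ee_pos: [0.502, 0.147, 0.254]
tool_rot: [[1.0, 0.016, 0.004], [0.016, -1.0, 0.001], [0.004, -0.001, -1.0]]
ft_force: [0.3, -0.5, 0.3]
grip_width: 0.0358
```

```bash
python3 -m jog '[[0,0,-0.004,0,0,0,1],[0,0,-0.006,0,0,0,1],[0,0,-0.01,0,0,0,1],[0,0,-0.012,0,0,0,1],[0,0,-0.015,0,0,0,1],[0,0,-0.018,0,0,0,1],[0,0,-0.02,0,0,0,1],[0,0,-0.02,0,0,0,1],[0,0,-0.018,0,0,0,1],[0,0,-0.012,0,0,0,1],[0,0,-0.006,0,0,0,1],[0,0,0,0,0,0,1]]' 12
```

```text
clock: 14.88
ee_pos: [0.4995, 0.1464, 0.4098]
tool_rot: [[1.0, 0.017, 0.005], [0.017, -1.0, 0.001], [0.005, -0.001, -1.0]]
ft_force: [0.3, 0.0, -0.7]
grip_width: 0.0358
```

```bash
python3 -m jog '[[0.001,0.008,0,0,0,0,1],[0.002,0.015,0,0,0,0,1],[0.0034,0.022,0,0,0,0,1],[0.0034,0.022,0,0,0,0,1],[0.0034,0.022,0,0,0,0,1],[0.0034,0.022,0,0,0,0,1],[0.0034,0.022,0,0,0,0,1],[0.0034,0.022,0,0,0,0,1],[0.0034,0.022,0,0,0,0,1],[0.0034,0.022,0,0,0,0,1],[0.0034,0.022,0,0,0,0,1],[0.0034,0.022,0,0,0,0,1]]'
```

```text
clock: 15.88
ee_pos: [0.5384, -0.108, 0.4003]
tool_rot: [[1.0, 0.026, -0.012], [0.026, -1.0, 0.001], [-0.012, -0.001, -1.0]]
ft_force: [-0.3, -0.2, -1.1]
grip_width: 0.036
```

```bash
python3 -m jog '[[0.0035,0.022,0,0,0.004,0,1],[0.0035,0.022,0,0,0.004,0,1],[0.0035,0.022,0,0,0.004,0,1],[0.0035,0.022,0,0,0,0,1],[0.0035,0.022,0,0,0,0,1],[0.0035,0.022,0,0,0,0,1],[0.0035,0.022,0,0,0,0,1],[0.003,0.018,0,0,0,0,1],[0.002,0.01,0,0,0,0,1],[0.001,0.004,0,0,0,0,1],[0,0,0,0,0,0,1],[0,0,0,0,0,0,1]]'
```

```text
clock: 16.88
ee_pos: [0.5669, -0.3139, 0.3853]
tool_rot: [[1.0, 0.016, -0.022], [0.016, -1.0, 0.005], [-0.022, -0.006, -1.0]]
ft_force: [0.3, -0.3, -0.9]
grip_width: 0.0359
```

```bash
python3 -m jog '[[0.0044,-0.0064,0.005,-0.002,0.011,0,1],[0.0044,-0.0064,0.005,-0.003,0.011,0,1],[0,0,0.01,0,0,0,1],[0,0,0.012,0,0,0,1],[0,0,0.015,0,0,0,1],[0,0,0.015,0,0,0,1],[0,0,0.012,0,0,0,1],[0,0,0.008,0,0,0,1],[0,0,0.004,0,0,0,1],[0,0,0,0,0,0,1],[0,0,0,0,0,0,1]]'; python3 - <<'E'
from h import *
t=camera("top");s=camera("scene")
W=np.zeros((600,800,3),np.uint8)
a=crop(s,100,150,230,270,4.6);W[:552,:598]=a
b=crop(t,350,180,410,240,3.3);W[:198,600:798]=b
cv2.imwrite("pics/p1.png",cv2.convertScaleAbs(W,alpha=1.6))
for c in(t,s):print(proj(c,[[.5755,-.301,.007],[.5755,-.301,.018]]))
E
```

```text
clock: 17.8
ee_pos: [0.5785, -0.2862, 0.2912]
tool_rot: [[0.999, 0.032, 0.003], [0.032, -0.999, 0.005], [0.003, -0.005, -1.0]]
ft_force: [-0.3, -0.1, -0.3]
grip_width: 0.0354
[[380.60797147 209.32164183]
 [381.41406452 208.65098302]]
[[162.38421307 218.86562058]
 [161.56107712 216.50164278]]
```

View pics/p1.png

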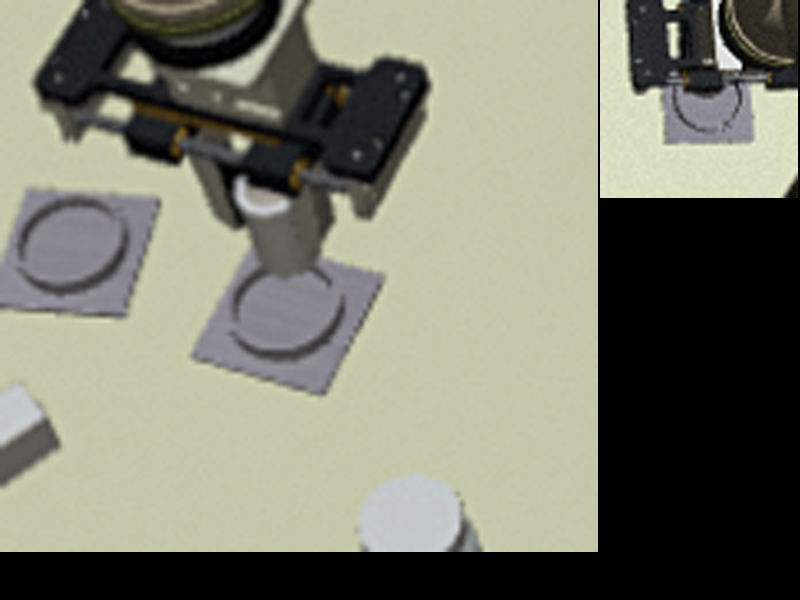

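The bottle hangs upright over the nearer stand (scene crop: bottle at (285,225), cup at (288,310)). I'll correct the 15 mm y offset and go down.

```bash
python3 -m jog '[[-0.0018,0.0073,0,-0.003,-0.002,0,1],[-0.0018,0.0073,0,-0.002,-0.001,0,1],[0,0,0,0,0,0,1],[0,0,0.008,0,0,0,1],[0,0,0.010,0,0,0,1],[0,0,0.01,0,0,0,1],[0,0,0.008,0,0,0,1],[0,0,0.004,0,0,0,1],[0,0,0,0,0,0,1],[0,0,0,0,0,0,1]]'
```

```text
clock: 18.73
ee_pos: [0.575, -0.3041, 0.2486]
tool_rot: [[1.0, 0.03, 0.003], [0.03, -1.0, -0.002], [0.003, 0.002, -1.0]]
ft_force: [0.3, -0.6, -0.2]
grip_width: 0.0357
```

```bash
python3 -m jog '[[0,-0.003,0.004,0,-0.002,0,1],[0,0,0.006,0,0,0,1],[0,0,0.006,0,0,0,1],[0,0,0.005,0,0,0,1],[0,0,0.003,0,0,0,1],[0,0,0.001,0,0,0,1],[0,0,0,0,0,0,1],[0,0,0,0,0,0,1]]'
```

```text
clock: 19.4
ee_pos: [0.5754, -0.3003, 0.2211]
tool_rot: [[1.0, 0.031, 0.001], [0.031, -1.0, -0.002], [0.001, 0.002, -1.0]]
ft_force: [-0.0, 0.2, -0.8]
grip_width: 0.0357
```

```bash
python3 -m jog '[[0,0,0.001,0,0,0,1],[0,0,0.001,0,0,0,1],[0,0,0,0,0,0,1],[0,0,0,0,0,0,1]]'; python3 -m jog '[[0,0,0.001,0,0,0,1],[0,0,0,0,0,0,1],[0,0,0,0,0,0,1]]'
```

```text
clock: 19.73
ee_pos: [0.5756, -0.3006, 0.2196]
tool_rot: [[1.0, 0.031, 0.002], [0.031, -1.0, -0.003], [0.002, 0.003, -1.0]]
ft_force: [-0.2, -0.4, 0.7]
grip_width: 0.0357
clock: 19.98
ee_pos: [0.5757, -0.3008, 0.2192]
tool_rot: [[1.0, 0.031, 0.003], [0.031, -1.0, -0.003], [0.003, 0.003, -1.0]]
ft_force: [0.3, -1.1, -0.8]
grip_width: 0.0358
```

```bash
for i in 1 2; do python3 -m jog '[[0,0,0.0015,0,0,0,1],[0,0,0,0,0,0,1]]' | grep -E "ee_pos|ft"; done
```

```text
ee_pos: [0.5759, -0.3009, 0.2188]
ft_force: [0.1, 0.2, -0.2]
ee_pos: [0.5762, -0.3009, 0.2183]
ft_force: [0.0, 0.1, -0.0]
```

```bash
for i in 1 2 3; do python3 -m jog '[[0,0,0.002,0,0,0,1],[0,0,0,0,0,0,1]]' | grep -E "ee_pos|ft"; done
```

```text
ee_pos: [0.5766, -0.301, 0.2174]
ft_force: [-0.3, 0.3, -0.9]
ee_pos: [0.5771, -0.3011, 0.2164]
ft_force: [0.4, 0.7, -0.0]
ee_pos: [0.5775, -0.3011, 0.2152]
ft_force: [0.6, -0.3, -1.5]
```

```bash
python3 - <<'E'
from h import *
s=camera("scene")
cv2.imwrite("pics/p2.png",cv2.convertScaleAbs(crop(s,115,165,215,250,6.5),alpha=1.6))
print(bot.state()["tool_rot"].round(3).tolist(),bot.state()["ee_pos"])
for z in(.007,.050,.065,.089):print(z,(proj(s,[[.5775,-.301,z]])[0]-[115,165])*6.5)
E
```

```text
[[0.999, 0.03, 0.01], [0.03, -1.0, -0.006], [0.01, 0.006, -1.0]] [ 0.57748581 -0.30108782  0.21506239]
0.007 [305.74144397 354.04982291]
0.05 [284.38503148 292.90338382]
0.065 [276.69797941 270.8371076 ]
0.089 [264.13324398 234.70328369]
```

View pics/p2.png

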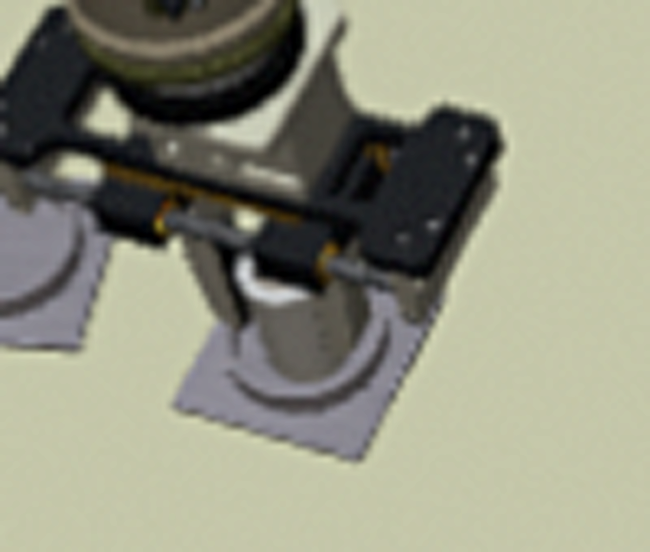

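```bash
for i in 1 2; do python3 -m jog '[[-0.001,0,0.002,0.003,-0.005,0,1],[0,0,0,0,0,0,1]]' | grep -E "ee_pos|ft|tool"; done; python3 - <<'E'
from h import *
s=camera("scene");p=bot.state()["ee_pos"]
print([bot.state()["ft_force"].round(1).tolist(),p])
for z in(.003,.007,.011):print(z,(proj(s,[[p[0]+.0133,p[1]+.0122,z]])[0]-[115,165])*6.5)
E
```

```text
ee_pos: [0.5779, -0.3015, 0.2142]
tool_rot: [[0.999, 0.03, 0.009], [0.031, -1.0, -0.005], [0.009, 0.005, -1.0]]
ft_force: [-0.7, -0.8, -0.6]
ee_pos: [0.5782, -0.302, 0.2132]
tool_rot: [[1.0, 0.031, 0.008], [0.031, -1.0, -0.003], [0.008, 0.003, -1.0]]
ft_force: [0.1, -0.6, 0.4]
[[0.1, -0.8, 5.2], array([ 0.57810326, -0.30199073,  0.21308132])]
0.003 [316.78459198 394.85945223]
0.007 [314.85123536 389.36872471]
0.011 [312.90948881 383.8522912 ]
```

```bash
python3 -m jog '[[0,0,0,0,0,0,1]]'; python3 -m jog '[[0,0,0,0,0,0,1]]'|grep ft
```

```text
clock: 21.33
ee_pos: [0.5782, -0.302, 0.213]
tool_rot: [[1.0, 0.031, 0.008], [0.031, -1.0, -0.003], [0.008, 0.003, -1.0]]
ft_force: [-0.2, 0.6, 6.8]
grip_width: 0.0357
ft_force: [-0.5, 1.5, 6.1]
```

Contact confirmed at 6 N on the floor. Releasing.

```bash
python3 -m jog '[[0,0,0,0,0,0,0.15],[0,0,0,0,0,0,0.1],[0,0,0,0,0,0,0],[0,0,0,0,0,0,-0.3],[0,0,0,0,0,0,-0.7],[0,0,0,0,0,0,-1],[0,0,0,0,0,0,-1],[0,0,0,0,0,0,-1],[0,0,0,0,0,0,-1],[0,0,0,0,0,0,-1]]'
```

```text
clock: 22.25
ee_pos: [0.5768, -0.3017, 0.2105]
tool_rot: [[1.0, 0.03, 0.003], [0.03, -1.0, -0.001], [0.003, 0.001, -1.0]]
ft_force: [0.7, 0.0, 0.2]
grip_width: 0.0886
```

```bash
python3 -m jog '[[0,0,-0.01,0,0,0,-1],[0,0,-0.02,0,0,0,-1],[0,0,-0.03,0,0,0,-1],[0,0,-0.03,0,0,0,-1],[0,0,-0.03,0,0,0,-1],[0,0,-0.03,0,0,0,-1],[0,0,-0.03,0,0,0,-1],[-0.01,0.03,0,0,0,0,-1],[-0.01,0.03,0,0,0,0,-1],[-0.01,0.03,0,0,0,0,-1],[-0.01,0.03,0,0,0,0,-1],[0,0,0,0,0,0,-1]]'; python3 -m jog '[[0,0,0,0,0,0,-1],[0,0,0,0,0,0,-1],[0,0,0,0,0,0,-1],[0,0,0,0,0,0,-1]]'; python3 - <<'E'
from h import *
t=camera("top");s=camera("scene")
W=np.zeros((600,800,3),np.uint8)
a=crop(s,110,160,210,260,4);W[:400,:400]=a
b=crop(t,350,170,450,240,4);W[:280,400:800]=b
d=crop(t,180,135,295,255,2.6);W[285:285+d.shape[0],420:420+d.shape[1]]=d
cv2.imwrite("pics/f1.png",cv2.convertScaleAbs(W,alpha=1.6))
E
```

```text
clock: 23.25
ee_pos: [0.5395, -0.4235, 0.4102]
tool_rot: [[0.999, 0.038, 0.008], [0.038, -0.999, -0.004], [0.008, 0.004, -1.0]]
ft_force: [-1.5, -1.1, 0.9]
grip_width: 0.0932
clock: 23.58
ee_pos: [0.5384, -0.4237, 0.4123]
tool_rot: [[0.999, 0.036, 0.009], [0.036, -0.999, -0.004], [0.009, 0.005, -1.0]]
ft_force: [-0.2, -0.4, 1.0]
grip_width: 0.093
```

View pics/f1.png

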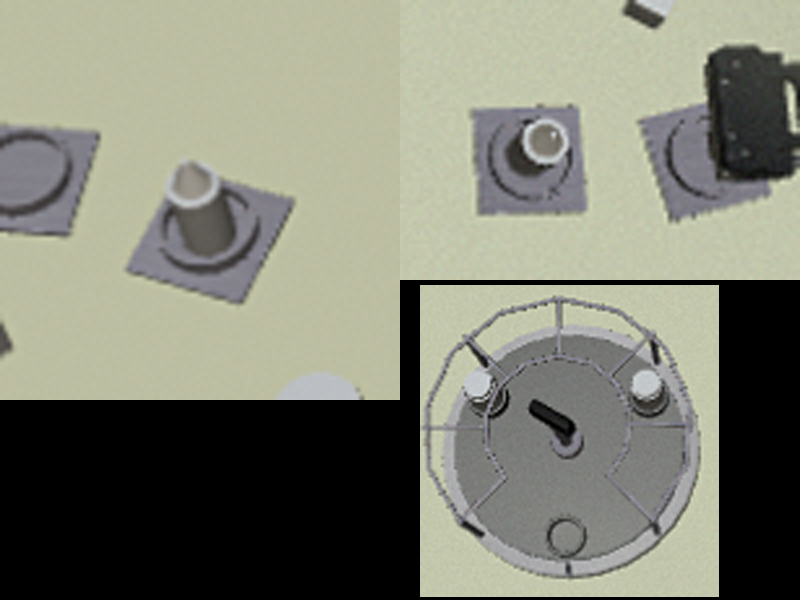

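The dropper stands upright in the nearer cup (scene crop (205,215)). The empty well is still at the mark, and both capped bottles are in their wells. Handing in.

```bash
python3 -c "
from plant import ticket;print(ticket.sign_off())"
```

```text
the job is handed in; nothing more can be done
None
```

The dropper bottle is standing upright in the steel stand nearest the robot's base, the gripper has let go, and the job is handed in at about 24 s on the robot's clock.

- **Carousel:** I turned it about 57° by the knob. At rest, the bottle measured 180.7° and 180.5° in the two cameras. The gap mark measured 180.7° in both, and the middle of the guard's gap 180.8° and 180.3°.
- **Lift and placing:** I lifted the bottle and carried it at about 1.3° of tilt or less. I lowered it in steps of about 1 mm until the wrist felt about 6 N from the floor of the stand, then opened the fingers.
- **Last picture:** The bottle is upright inside the cup and the robot is clear of it. The empty well is still at the mark, and the other two bottles are in their wells.

**Disagreements:**
- **Floor contact:** It came about 6 mm lower than I had worked out (tool at 0.213 m, against 0.219 m). The bottle may have sat slightly higher in the grip than assumed.
- **Camera offset:** The two cameras differed by up to 6 mm in absolute position, more than the stated 2 mm. The grasp and the placing had enough clearance for this.

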